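Hold a hand lamp's bayonet cap at the halfway test position

TASK

Test the guard's hand lamp: pick up its battery cap by the bar, put it straight into the open lamp with the lugs going down through the two notches until its flange sits on the rim, then twist it clockwise (seen from above) only halfway, until the bar points at the two slim ribs on the lamp, and never so far that it clicks into lock. The cap is sprung and would turn back by itself, so finish while still gripping it, keeping it down and at halfway. Do not disturb the flask, radio or stamp.

Things in the scene. Friction and masses are not known exactly. Their poses are not given: they have to be found in the camera images.
- cap: Loose battery cap, 63 mm tall, about 120 g, grey with a black bar, standing on its plug. Origin: centre of its underside, z up. Plug 60 mm diameter at z = 10 to 28 mm, tapering below to 44 mm. Two lugs stick out of the plug along its +x and -x, to 37.5 mm from the axis, 9 mm wide, z = 12 to 18 mm. Flange: disc 76 mm across, z = 28 to 33 mm. Half a turn makes no difference.
- cap_bar (a point): Middle of the straight grip bar on top of the cap, 48 mm above the cap's origin, on its axis. The bar is 62 mm long along the cap's x (above the lugs), 14 mm wide along y, and stands 30 mm high on the flange, z = 33 to 63 mm.
- cap_seat (a point): Point on the cap's axis in the plane of the flange's underside, 28 mm above the cap's origin. It meets lamp_mouth when the cap is fully down.
- lamp: Bare aluminium hand lamp fixed upright, lens down, on a 125 mm square bracket plate on the desk. Origin: on its axis at desk level, z up. Rim at z = 120 mm, barrel 92 mm diameter. Black side handle below the rim, reaching 89 mm from the axis at 225 degrees anticlockwise from x. Half a turn of the cap in it makes no difference. Clockwise below means seen from above.
- lamp_mouth (a point): Centre of the mouth in the plane of the rim, 120 mm above the desk. The mouth is 64 mm across inside an 8 mm thick ledge, under which the lugs turn clockwise (2 mm of vertical play); a stop prevents anticlockwise turning. If the lugs rest on the ledge, the cap stands 16 mm too high.
- notch (a point): One of two notches in the ledge, at the rim's height, 35 mm from the axis along the lamp's +x (the other along -x). 15 mm wide, open to 41 mm from the axis. The lugs go straight down through them.
- halfway_rib (a point): Top of one of two slim raised ribs (5 mm wide) outside the barrel, at the rim's height, 51 mm from the axis, 45 degrees clockwise from the lamp's +x; the other is opposite. Halfway. Full lock is 90 degrees from the notches, at two broad raised blocks (20 mm wide); a spring detent is felt from about 63 degrees, then clicks.
- contact_ring (a joint): Sprung ring in the lamp that the lugs push round after about 6 degrees of free twist (1 to 11, as lugs have play in the notches). Rad, 0 = at rest, grows clockwise, about 0.68 with the cap at halfway, 1.55 at the end stop. It pushes the cap back with 0.02 N m at rest, about 0.08 N m at halfway.
- flask: Bystander: steel flask, 68 mm diameter, 160 mm tall; origin at the centre of its underside.
- radio: Bystander: black hand radio standing upright, 36 x 58 x 105 mm with a 60 mm aerial on top; origin at the centre of its underside.
- stamp: Bystander: wooden hand stamp, 40 mm diameter, 72 mm tall; origin at the centre of its underside.
There are look-alikes about, which are no part of the job. There is more than one size of the cap; the job needs the largest.

How it is judged:
By the outcome, as a careful person would: the job done as asked, in the order asked, and still so for the second after the job is handed in, while the arm keeps its last pose, push and grip.
It also fails if it takes over 43 s, if anything falls off the work surface, if the arm or the gripper's body presses on something with over 40 N, if the wrist force passes 120 N, or if a joint passes its speed limit or range.

ROBOT

A 6-joint arm with a two-finger parallel gripper is mounted at the origin on the work surface. World frame = base frame: x ahead of the robot, y to its left, z up, the work surface at z = 0. Lengths are in mm, angles in rad, forces in N, time in s.
With the tool pointing down it reaches from about 275 to 1000 mm from the base axis. Payload 8.4 kg.
Tool frame: the origin (TCP) lies at the very end of the fingers, on their centre line; the grasp point (between the pads) lies 19 mm behind it; z points along the fingers, x is the direction in which the jaws open and shut, and the axes are right-handed (so a half turn about z gives the same grasp; the last joint's range is limited). The gripper opens to 85 mm and grips with 20 to 120 N. Pads are 22 mm wide; open, the fingers measure 114 mm over their backs; the gripper's body (76 mm by 85 mm) begins 54 mm behind the grasp point. The pads swing forward as they close: fully open they stand 13 mm farther back than shut.
Start: joints at [-1.185, 0.353, 1.633, -0, 1.155, -0.002], TCP at [236.344, -578.593, 231.281] pointing down, gripper open.
Joint ranges: [-2.63, 2.63], [-0.92, 2.1], [0.06, 2.66], [-1.3, 4.44], [0, 2.69], [-3.02, 3.02]. Speed limits (rad/s): [2.22, 2.22, 2.79, 3.14, 3.14, 3.14].

INTERFACE

Orientations are given as [roll, pitch, yaw] about the fixed x, y, z axes, in that order (R = Rz(yaw) Ry(pitch) Rx(roll)).
In Python, from rig import r gives the robot as it stands.
- The arm moves only by the tool arm_command, never from a script. Its argument "targets" is a list of rows, each a list of 6 numbers: the shift along the tool's x, y, z in m, then the turn, a rotation vector about the tool's x, y, z in rad. A call has 1 to 20 rows; each row shifts and turns the commanded pose from where the row before left it, along the tool's axes as they then stand; what a row does not reach is not made up. A row lasts 1/12 s, in which the tool goes at most 41.7 mm and 7.16 degrees, less where a joint would pass 70% of its speed; a pose out of reach is approached as far as the arm can. A call is refused whole if a number of a shift passes 0.0417 or a number of a turn 0.125, either way. A call with a gripper value outside its range is refused whole. "fingers" is the finger opening in m, from 0 to 0.0854, set as the call begins (left out, the last holds). The fingers move at their own pace and stop on an object; "squeeze" is the grip in N (left out, the last holds). Time passes only in rows, so rows that do not move let the fingers close. It gives the time, the measured TCP pose, the force and the opening at its end, in the units of the state.
- r.sense(): the state, without advancing time (a new reading comes with each control period).
- r.grab_frame(name): name is "scene" or "top" or "wrist"; returns a dict with "image" (420x560x3 uint8, blue, green, red), "fx", "fy", "cx", "cy" (pixels), "k1" (the pictures are not rectified: a ray, as slopes to the right and down, at radius r is drawn at 1 + k1 r^2 times it, then the intrinsics apply), "xyz" and "orientation" of the camera in the world. Camera axes: x right, y down, z forward; pixel columns grow to the right and rows downward; lengths in mm; the calibration is good to about 2 mm. A picture is of the moment at which its call begins. There is no depth.
- r.sign_off(): hands the job in, once; it reports no verdict.
The state is a dict: "clock": time; "qpos": joint angles; "qvel": joint speeds; "joint_efforts": joint torques, N m; "eef_pos": TCP position; "tcp_rot": TCP orientation; "contact_force": force on the tool from outside, world axes, zero at the start; "wrist_torque": the same for the moment, N m; "opening": opening from 0.0 (shut) to 1.0 (fully open).
Only numpy, scipy, OpenCV 4.12 (cv2) and the standard library are available. Lean on these libraries where they do the work, as an engineer would, in place of code of your own. Each camera call takes 0.05 s, during which the arm holds its last target.

## Working session

There is one attempt and no reset: what is moved stays moved. The work goes in short steps, Python scripts to look and compute and a tool call to move; the robot and the scene stay as the last step left them, time stands still between calls to the robot, and variables do not carry over. Pictures are saved under pics/ and viewed, and the job is handed in when it is done.

Besides the shell and the picture viewer there is one more tool, called after ">>>" as a command line: name --pt "numbers of a row" for each row, then --argument value for the rest. arm_command: Moves the arm, as the interface text tells. Its arguments: {"type":"object","properties":{"targets":{"type":"array"},"fingers":{"type":"number"},"squeeze":{"type":"number"}},"required":["targets"]}

```bash
mkdir -p pics; ls
cat > h.py <<'E'
import numpy as np, cv2, json, pickle
from scipy.spatial.transform import Rotation as R
from rig import r
def grab(n,save=None):
    f=r.grab_frame(n)
    if save:
        cv2.imwrite(f'pics/{save}.png',f['image']); pickle.dump(f,open(f'pics/{save}.pkl','wb'))
    return f
def load(s): return pickle.load(open(f'pics/{s}.pkl','rb'))
def Rc(f):
    o=np.array(f['orientation'],float)
    return R.from_euler('xyz',o).as_matrix() if o.size==3 else o
def ray(f,u,v):
    x=(u-f['cx'])/f['fx'];y=(v-f['cy'])/f['fy']
    rd=np.hypot(x,y);q=rd
    for _ in range(30): q=rd/(1+f['k1']*q*q)
    s=q/rd if rd>0 else 1
    d=Rc(f)@np.array([x*s,y*s,1]); return np.array(f['xyz'],float),d
def onz(f,u,v,z):
    o,d=ray(f,u,v); return o+d*(z-o[2])/d[2]
def proj(f,p):
    c=Rc(f).T@(np.array(p,float)-np.array(f['xyz'],float)); x,y=c[:2]/c[2]; k=1+f['k1']*(x*x+y*y)
    return np.array([x*k*f['fx']+f['cx'],y*k*f['fy']+f['cy']])
E
python3 - <<'E'
from h import *
for n in ['scene','top','wrist']:
    f=grab(n,n+'0'); print(n,f['fx'],f['cx'],f['cy'],f['k1'],f['xyz'],f['orientation'])
print(r.sense())
E
```

```text
pics
scene 535.420364642715 271.0177263401103 212.6423866119934 -0.0382817275316938 [847.48393099 367.67824689 810.87852403] [-2.56194489 -0.00270139  2.5480037 ]
top 386.5819095675174 276.7856694436696 208.4427954002008 -0.002202629199385428 [474.33381807   5.20055816 759.67995474] [-2.94845984  0.00431236 -1.58229817]
wrist 366.92192449123996 277.1721390848621 214.79958786144118 -0.05615798558797132 [ 313.47622703 -546.14069744  373.53842903] [ 2.81005604e+00  6.51863626e-04 -1.18310175e+00]
{'clock': 0.15, 'qpos': array([-1.18540110e+00,  3.53474183e-01,  1.63396848e+00,  5.94017511e-06,
        1.15518289e+00, -2.44645404e-03]), 'qvel': array([-1.69207969e-03,  1.50510568e-04, -2.15513023e-03,  7.90671441e-04,
        1.96876219e-03, -6.21117160e-05]), 'joint_efforts': array([ 2.03536598e-03, -6.05634642e+01, -3.42337847e+01,  1.35910855e-04,
        6.12206262e-03,  2.88866045e-05]), 'eef_pos': array([ 236.2088728 , -578.25587091,  230.74121168]), 'tcp_rot': array([-3.14158469e+00,  1.03287850e-03, -1.18295704e+00]), 'contact_force': array([0.04659501, 0.11729318, 0.04051126]), 'wrist_torque': array([-0.02081568,  0.00151564, -0.02090605]), 'opening': 0.9987245437493188}
```

View pics/scene0.png

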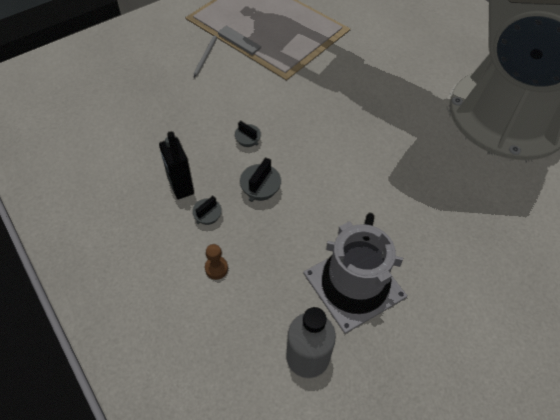

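View pics/top0.png

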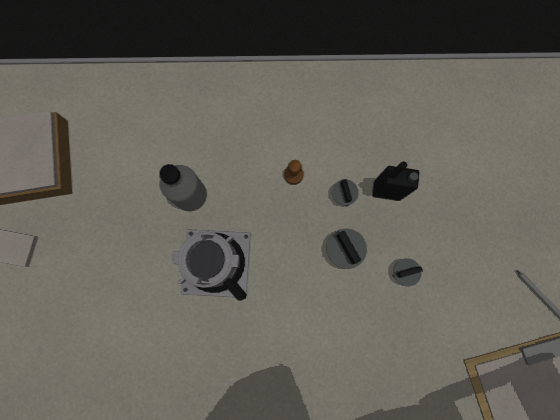

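View pics/wrist0.png

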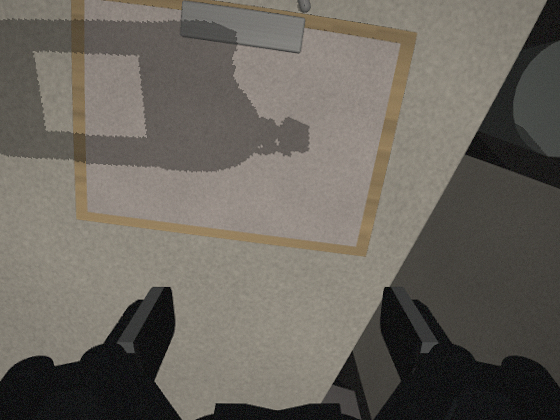

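Cap candidates in the top view: (344,249) is big, while (344,192) and (405,272) are smaller. In the scene view these are (260,181), (207,211) and (248,135). The task asks for the largest, so I choose (344,249) and check it and the lamp in close crops.

Run:
```python
from h import *
def crop(s,u,v,w,h,k):
    im=load(s)['image'][v:v+h,u:u+w]; im=cv2.convertScaleAbs(im,alpha=1.8,beta=10)
    return cv2.resize(im,None,fx=k,fy=k,interpolation=cv2.INTER_CUBIC)
cv2.imwrite('pics/c1.png',np.hstack([crop('top0',300,205,100,100,4),crop('top0',160,215,100,100,4)]))
cv2.imwrite('pics/c2.png',np.hstack([crop('scene0',210,140,100,100,4),crop('scene0',315,205,100,100,4)]))
f=load('top0')
for n,u,v,z in [('cap',344,249,33),('c2',344,192,20),('c3',405,272,20),('lamp',207,261,120),('flask',180,188,80),('radio',396,182,100),('stamp',294,172,50)]:
    print(n,onz(f,u,v,z).round())
```

```text
cap [ 537. -118.   33.]
c2 [ 650. -126.   20.]
c3 [ 494. -234.   20.]
lamp [513. 122. 120.]
flask [647. 182.  80.]
radio [ 648. -204.  100.]
stamp [683. -27.  50.]
```

View pics/c1.png

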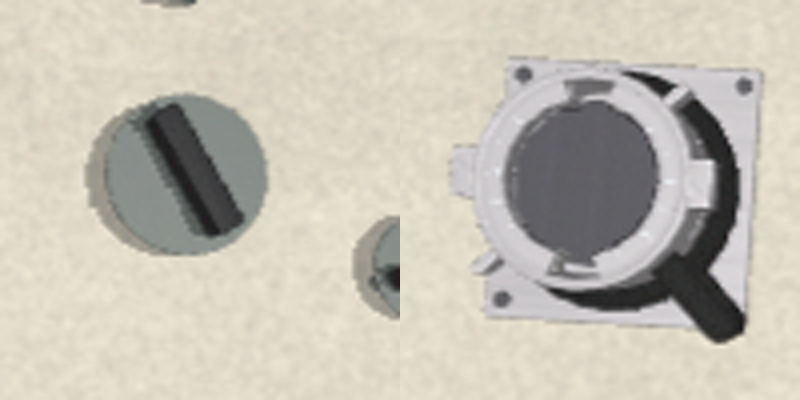

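View pics/c2.png

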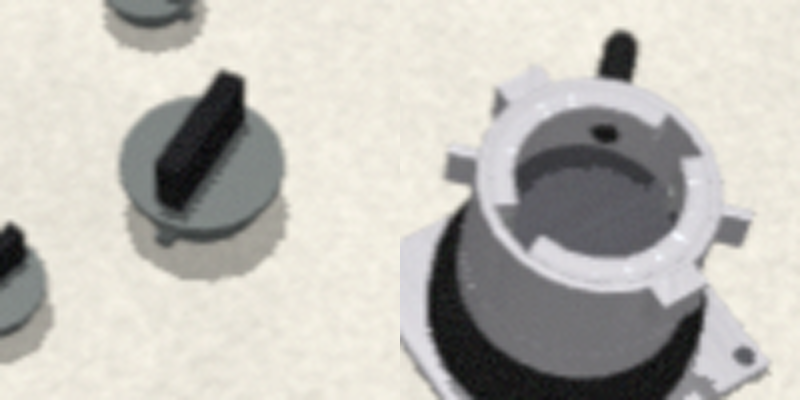

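Crops: the chosen cap at top (344,249) is clearly the widest, and one of its lugs shows below the flange in the scene view. The lamp's notches are at top ≈(306,237) and (303,281), the slim ribs at (330,239) and (281,281), and the broad blocks at (336,261) and (276,257). This agrees with the handle at lower right. Next I measure them.

```bash
cat > m1.py <<'E'
from h import *
def flange(s,u0,v0,rad=30):
    f=load(s); im=cv2.GaussianBlur(f['image'],(3,3),0).astype(int)
    b,g,rr=im[...,0],im[...,1],im[...,2]
    m=((b-rr>-2)|(im.max(2)<45)).astype(np.uint8)*255
    M=np.zeros_like(m); cv2.circle(M,(u0,v0),rad,255,-1); m&=M
    m=cv2.morphologyEx(m,cv2.MORPH_OPEN,np.ones((3,3),np.uint8))
    n,l,st,c=cv2.connectedComponentsWithStats(m); i=1+np.argmax(st[1:,4]); m=(l==i).astype(np.uint8)*255
    return f,m
if __name__=='__main__':
  out=[]
  for s,u,v in [('top0',344,249),('scene0',260,181)]:
    f,m=flange(s,u,v)
    print(s,f['image'][v,u-14],f['image'][v,u+14],f['image'][v,u-40])
    cs,_=cv2.findContours(m,cv2.RETR_EXTERNAL,cv2.CHAIN_APPROX_NONE); c=max(cs,key=cv2.contourArea)
    for z in (28,33):
        P=np.array([onz(f,p[0][0],p[0][1],z)[:2] for p in c],np.float32)
        (x,y),rr=cv2.minEnclosingCircle(P); e=cv2.fitEllipse(P); print(z,'minenc',x,y,rr*2,'ell',np.round(e[0],1),np.round(e[1],1))
    v2=f['image'].copy(); cv2.drawContours(v2,[c],-1,(0,0,255),1); out.append(cv2.resize(v2[v-50:v+50,u-50:u+50],None,fx=4,fy=4,interpolation=0))
    d=(cv2.GaussianBlur(f['image'],(3,3),0).max(2)<42).astype(np.uint8)*255; d&=cv2.dilate(m,None); 
    cs,_=cv2.findContours(d,cv2.RETR_EXTERNAL,cv2.CHAIN_APPROX_NONE); c=max(cs,key=cv2.contourArea)
    print('bar rect',cv2.minAreaRect(c))
    P=np.array([onz(f,p[0][0],p[0][1],63)[:2] for p in c],np.float32); print('on z63',cv2.minAreaRect(P))
    cv2.drawContours(v2,[c],-1,(0,255,0),1);out[-1]=cv2.resize(v2[v-50:v+50,u-50:u+50],None,fx=4,fy=4,interpolation=0)
  cv2.imwrite('pics/m1.png',np.hstack(out))
E
python3 m1.py
```

```text
top0 [72 75 71] [71 74 71] [106 115 118]
28 minenc 539.822509765625 -123.34486389160156 73.74801635742188 ell [ 539.5 -123.4] [71.5 71.9]
33 minenc 539.3750610351562 -122.46642303466797 73.24397277832031 ell [ 539.1 -122.5] [71.  71.4]
bar rect ((347.1769104003906, 247.1846160888672), (34.7297248840332, 10.542950630187988), 60.2551155090332)
on z63 ((538.206787109375, -119.11824035644531), (61.411949157714844, 19.267532348632812), 27.41646957397461)
scene0 [69 70 66] [68 69 66] [114 120 122]
28 minenc 535.827880859375 -128.80967712402344 98.42901611328125 ell [ 536.1 -125.1] [70.1 87.5]
33 minenc 537.818359375 -125.6387710571289 97.8003921508789 ell [ 538.1 -121.9] [69.6 87. ]
bar rect ((259.7162170410156, 175.79730224609375), (13.484725952148438, 36.96674728393555), 35.53767776489258)
on z63 ((544.6735229492188, -112.29263305664062), (78.34919738769531, 25.228015899658203), 27.19371223449707)
```

View pics/m1.png

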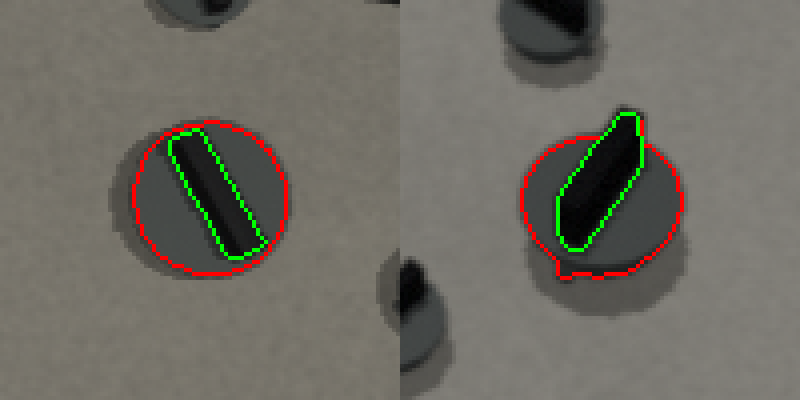

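```bash
cat > go.py <<'E'
from h import *
import sys
def plan(x,y,z,yawdeg=None):
    s=r.sense(); p=s['eef_pos']; T=R.from_euler('xyz',s['tcp_rot']); M=T.as_matrix()
    d=M.T@(np.array([x,y,z])-p)/1000; n=int(np.ceil(np.abs(d).max()/0.04))
    print('now',p.round(1),np.degrees(s['tcp_rot']).round(2),'F',s['contact_force'].round(1),'T',s['wrist_torque'].round(2),'op',round(s['opening'],3),'t',round(s['clock'],2),'q',s['qpos'].round(2))
    print('tool delta m',d.round(4),'rows',n,'each',(d/max(n,1)).round(4))
    if yawdeg is not None:
        rv=(T.inv()*R.from_euler('xyz',[np.pi,0,np.radians(yawdeg)])).as_rotvec(); print('rotvec',rv.round(4),'rows',int(np.ceil(np.abs(rv).max()/.12)))
if __name__=='__main__': plan(*map(float,sys.argv[1:]))
E
python3 go.py 539 -122.5 231 -62.6
```

```text
now [ 236.2 -578.3  230.7] [-1.800e+02  6.000e-02 -6.778e+01] F [0.  0.1 0. ] T [-0.02  0.   -0.02] op 0.999 t 0.15 q [-1.19  0.35  1.63  0.    1.16 -0.  ]
tool delta m [-3.074e-01 -4.527e-01  1.000e-04] rows 12 each [-0.0256 -0.0377  0.    ]
rotvec [-0.0001  0.001  -0.0904] rows 1
```

>>> arm_command --pt "0 0 0 0 0 -0.0904" --pt "-0.0238 -0.0281 0 0 0 0" --pt "-0.0238 -0.0281 0 0 0 0" --pt "-0.0238 -0.0281 0 0 0 0" --pt "-0.0238 -0.0281 0 0 0 0" --pt "-0.0238 -0.0281 0 0 0 0" --pt "-0.0238 -0.0281 0 0 0 0" --pt "-0.0238 -0.0281 0 0 0 0" --pt "-0.0238 -0.0281 0 0 0 0" --pt "-0.0238 -0.0281 0 0 0 0" --pt "-0.0238 -0.0281 0 0 0 0" --pt "-0.0238 -0.0281 0 0 0 0" --pt "-0.0238 -0.0281 0 0 0 0" --pt "-0.0238 -0.0281 0 0 0 0" --pt "-0.0238 -0.0281 0 0 0 0" --pt "0 0 0 0 0 0" --fingers 0.06 --squeeze 70

```text
clock: 1.48
eef_pos: [434.0, -96.9, 231.4]
tcp_rot: [-3.14, 0.001, -1.089]
contact_force: [-0.5, -0.0, 0.0]
opening: 0.702
```

```bash
python3 go.py 539 -122.5 130 -62.6; python3 -c "
from h import *
grab('wrist','w1')"
```

```text
now [434.  -96.9 231.4] [-1.7989e+02  6.0000e-02 -6.2390e+01] F [-0.5 -0.   0. ] T [-0.04  0.04 -0.  ] op 0.702 t 1.48 q [-0.22  0.07  2.    0.    1.07  0.86]
tool delta m [ 0.0714 -0.081   0.1015] rows 3 each [ 0.0238 -0.027   0.0338]
rotvec [-0.0019  0.0011  0.0037] rows 1
```

View pics/w1.png

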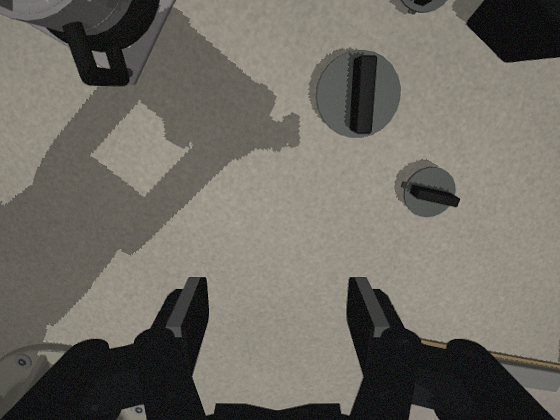

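The wrist view shows the big cap at (358,93), with the small ones at (430,192) and (420,0). I mixed up the split between x and y in that move, so the tool stopped short, with no harm done. I use this view to cross-check the cap's position.

```bash
cat > m2.py <<'E'
import sys
from m1 import *
s,u,v,rad=sys.argv[1],*map(int,sys.argv[2:5])
f,m=flange(s,u,v,rad)
cs,_=cv2.findContours(m,cv2.RETR_EXTERNAL,cv2.CHAIN_APPROX_NONE); c=max(cs,key=cv2.contourArea)
P=np.array([onz(f,p[0][0],p[0][1],33)[:2] for p in c],np.float32); e=cv2.fitEllipse(P); print('ell',e,cv2.minEnclosingCircle(P))
d=(cv2.GaussianBlur(f['image'],(3,3),0).max(2)<40).astype(np.uint8)*255; d&=m
cs,_=cv2.findContours(d,cv2.RETR_EXTERNAL,cv2.CHAIN_APPROX_NONE); b=max(cs,key=cv2.contourArea)
P=np.array([onz(f,p[0][0],p[0][1],63)[:2] for p in b],np.float32); print('bar',cv2.minAreaRect(P))
i=f['image'].copy(); cv2.drawContours(i,[c],-1,(0,0,255),1); cv2.drawContours(i,[b],-1,(0,255,0),1)
for a in (33,63):
  q=proj(f,(539,-122.5,a)); cv2.circle(i,tuple(int(t) for t in q.round()),2,(255,0,255),-1)
cv2.imwrite('pics/m2.png',cv2.resize(i[max(0,v-70):v+70,max(0,u-70):u+70],None,fx=4,fy=4))
E
python3 m2.py w1 358 93 60
```

```text
ell ((541.2369384765625, -128.34567260742188), (48.87446212768555, 70.01062774658203), 116.41329956054688) ((539.0831298828125, -124.38829040527344), 36.81341552734375)
bar ((536.8880615234375, -120.43441009521484), (60.2429084777832, 18.45362091064453), 27.43157958984375)
```

View pics/m2.png

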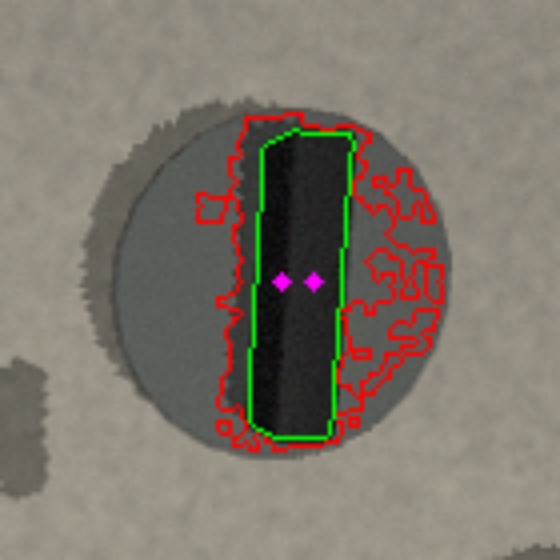

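>>> arm_command --pt "0.0179 -0.0202 0.0225 -0.0019 0.0011 0.0037" --pt "0.0179 -0.0202 0.0225 0 0 0" --pt "0.0179 -0.0202 0.0225 0 0 0" --pt "0.0179 -0.0202 0.0225 0 0 0" --pt "0 0 0 0 0 0"

```text
clock: 1.95
eef_pos: [538.4, -130.2, 136.6]
tcp_rot: [3.137, 0.001, -1.097]
contact_force: [-1.2, -0.5, 0.6]
opening: 0.706
```

```bash
python3 go.py 539 -122.5 40 -62.6; python3 -c "
from h import *
grab('wrist','w2')"
```

```text
now [ 538.4 -130.2  136.6] [ 1.7973e+02  5.0000e-02 -6.2860e+01] F [-1.2 -0.5  0.6] T [-0.    0.05  0.04] op 0.706 t 1.95 q [-0.24  0.36  1.87 -0.    0.92  0.86]
tool delta m [-0.0065 -0.0045  0.0966] rows 3 each [-0.0022 -0.0015  0.0322]
rotvec [ 0.0047  0.0009 -0.0046] rows 1
```

View pics/w2.png

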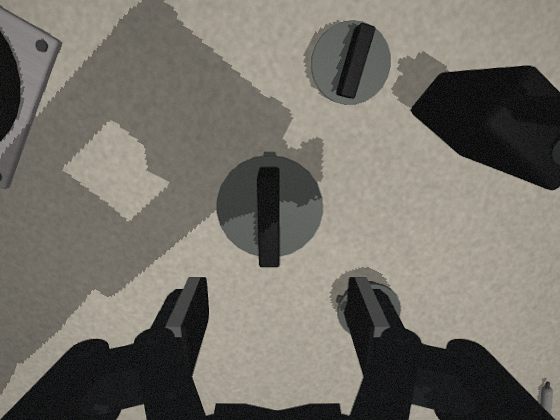

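The wrist view shows the cap at (270,207), between and ahead of the open fingers, and the bar lines up with the closing direction. I let it settle, then go down.

>>> arm_command --pt "0 0 0.02 0 0 0" --pt "0 0 0 0 0 0" --pt "0 0 0 0 0 0"

```text
clock: 2.25
eef_pos: [535.3, -128.9, 121.4]
tcp_rot: [3.138, 0.0, -1.097]
contact_force: [0.6, 0.2, -0.4]
opening: 0.703
```

```bash
python3 go.py 539 -122.5 39 -62.6
```

```text
now [ 535.3 -128.9  121.4] [179.81   0.   -62.85] F [ 0.6  0.2 -0.4] T [ 0.05 -0.01  0.01] op 0.703 t 2.25 q [-0.24  0.37  1.89 -0.    0.89  0.86]
tool delta m [-0.004  -0.0064  0.0824] rows 3 each [-0.0013 -0.0021  0.0275]
rotvec [ 0.0034  0.     -0.0043] rows 1
```

>>> arm_command --pt "-0.004 -0.0064 0.02 0.0034 0 -0.0043" --pt "0 0 0.025 0 0 0" --pt "0 0 0.02 0 0 0" --pt "0 0 0 0 0 0" --pt "0 0 0 0 0 0"

```text
clock: 2.67
eef_pos: [540.2, -122.3, 57.1]
tcp_rot: [-3.141, -0.001, -1.092]
contact_force: [0.0, 0.2, 0.5]
opening: 0.705
```

```bash
python3 go.py 539 -122.5 39 -62.6; python3 -c "
from h import *
grab('wrist','w3')"
```

```text
now [ 540.2 -122.3   57.1] [-1.7995e+02 -4.0000e-02 -6.2580e+01] F [0.  0.2 0.5] T [ 0.04  0.05 -0.02] op 0.705 t 2.67 q [-0.23  0.47  1.92  0.    0.75  0.87]
tool delta m [-0.0004  0.0012  0.0181] rows 1 each [-0.0004  0.0012  0.0181]
rotvec [-0.0009 -0.0007  0.0004] rows 1
```

View pics/w3.png

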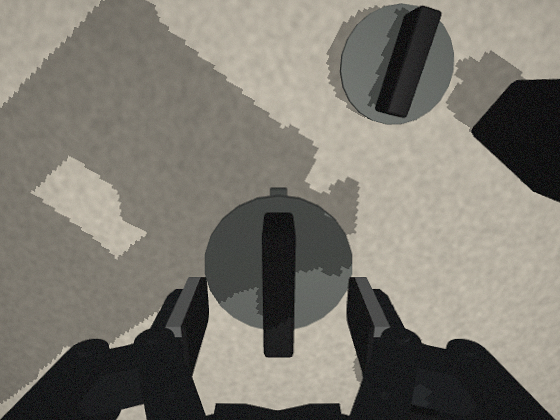

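The bar at (278,285) is centred between the fingertips at columns 205 and 350. I go down and close.

>>> arm_command --pt "-0.0004 0.001 0.012 0 0 0" --pt "0 0 0.0055 0 0 0" --pt "0 0 0 0 0 0"

```text
clock: 2.97
eef_pos: [539.1, -122.2, 38.2]
tcp_rot: [-3.141, -0.001, -1.092]
contact_force: [-0.3, 0.4, -0.2]
opening: 0.703
```

>>> arm_command --pt "0 0 0 0 0 0" --pt "0 0 0 0 0 0" --pt "0 0 0 0 0 0" --pt "0 0 0 0 0 0" --pt "0 0 0 0 0 0" --pt "0 0 0 0 0 0" --pt "0 0 0 0 0 0" --pt "0 0 0 0 0 0" --fingers 0.0 --squeeze 80

```text
clock: 3.63
eef_pos: [540.0, -122.3, 39.0]
tcp_rot: [-3.14, -0.001, -1.092]
contact_force: [0.7, -0.8, 6.4]
opening: 0.145
```

```bash
python3 go.py 539 -122.5 190 -62.6; python3 -c "
from h import *
grab('wrist','w4')"
```

```text
now [ 540.  -122.3   39. ] [-1.7989e+02 -9.0000e-02 -6.2570e+01] F [ 0.7 -0.8  6.4] T [0.05 0.13 0.02] op 0.145 t 3.63 q [-0.23  0.5   1.93  0.    0.71  0.87]
tool delta m [-1.00e-04  7.00e-04 -1.51e-01] rows 4 each [-0.      0.0002 -0.0377]
rotvec [-0.002  -0.0015  0.0006] rows 1
```

View pics/w4.png

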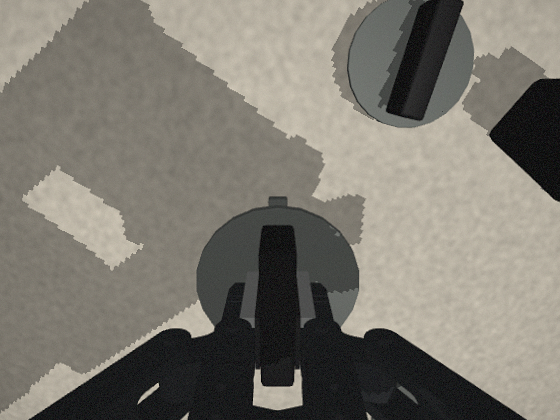

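The fingers hold the bar near its middle. I lift.

>>> arm_command --pt "0 0 -0.015 0 0 0" --pt "0 0 -0.03 0 0 0" --pt "0 0 -0.038 0 0 0" --pt "0 0 -0.038 0 0 0" --pt "0 0 -0.03 0 0 0" --pt "0 0 0 0 0 0" --pt "0 0 0 0 0 0"

```text
clock: 4.27
eef_pos: [540.2, -122.4, 191.1]
tcp_rot: [-3.138, -0.003, -1.092]
contact_force: [-0.8, 0.9, -2.0]
opening: 0.146
```

```bash
python3 go.py 513 122 200 -95
python3 - <<'E'
from h import *
f=grab('wrist','w5'); g=grab('top','t5'); h=grab('scene','s5')
cv2.imwrite('pics/v5.png',np.hstack([cv2.resize(g['image'],(400,300)),cv2.resize(h['image'],(400,300))]))
E
```

```text
now [ 540.2 -122.4  191.1] [-179.77   -0.18  -62.57] F [-0.8  0.9 -2. ] T [-0.02 -0.   -0.04] op 0.146 t 4.27 q [-0.23  0.28  1.83  0.    1.02  0.87]
tool delta m [-0.2294 -0.0885 -0.0093] rows 6 each [-0.0382 -0.0147 -0.0015]
rotvec [-0.0048 -0.002   0.5661] rows 5
```

View pics/w5.png

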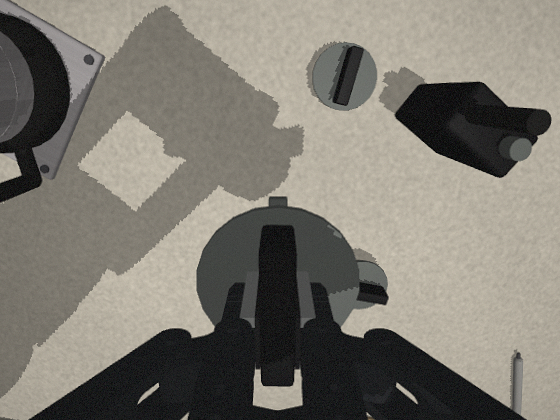

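View pics/v5.png

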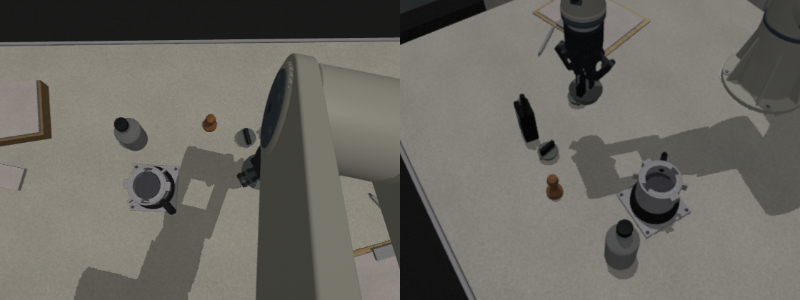

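The cap is held level and clear of the desk. I move so that the wrist camera looks down on the lamp.

>>> arm_command --pt "-0.02 0.001 -0.002 0 0 0" --pt "-0.033 0.0014 -0.003 0 0 0" --pt "-0.035 0.0014 -0.003 0 0 0" --pt "-0.035 0.0014 -0.003 0 0 0" --pt "-0.035 0.0014 -0.003 0 0 0" --pt "-0.035 0.0014 -0.003 0 0 0" --pt "-0.035 0.0014 -0.003 0 0 0" --pt "-0.033 0.0014 -0.003 0 0 0" --pt "-0.02 0.001 -0.001 0 0 0" --pt "0 0 0 0 0 0.1" --pt "0 0 0 -0.0048 -0.002 0.116" --pt "0 0 0 0 0 0.118" --pt "0 0 0 0 0 0.118" --pt "0 0 0 0 0 0.114" --pt "0 0 0 0 0 0" --pt "0 0 0 0 0 0"

```text
clock: 5.75
eef_pos: [398.7, 121.5, 212.2]
tcp_rot: [3.136, -0.001, -1.654]
contact_force: [0.1, 0.3, -1.3]
opening: 0.146
```

```bash
python3 go.py 513 122 200 -95
python3 - <<'E'
from h import *
f=grab('wrist','w6')
E
```

```text
now [398.7 121.5 212.2] [ 1.7967e+02 -7.0000e-02 -9.4790e+01] F [ 0.1  0.3 -1.3] T [0.   0.02 0.03] op 0.146 t 5.75 q [0.29 0.05 2.07 0.   1.03 1.95]
tool delta m [-0.0101 -0.114   0.0115] rows 3 each [-0.0034 -0.038   0.0038]
rotvec [ 0.0057 -0.0012  0.0036] rows 1
```

View pics/w6.png

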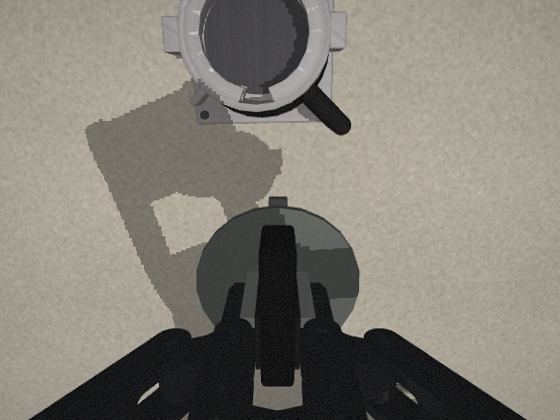

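The lamp is cut off at the top of the view, with its near notch at (256,95). I go up for a full view.

>>> arm_command --pt "-0.005 -0.005 -0.02 0 0 0" --pt "-0.005 -0.01 -0.035 0.0057 0 0.0036" --pt "0 -0.005 -0.02 0 0 0" --pt "0 0 0 0 0 0" --pt "0 0 0 0 0 0" --pt "0 0 0 0 0 0"

```text
clock: 6.3
eef_pos: [419.4, 129.7, 287.1]
tcp_rot: [-3.141, -0.001, -1.66]
contact_force: [0.0, 0.2, -1.9]
opening: 0.145
```

```bash
python3 go.py 513 122 200 -95
python3 - <<'E'
from h import *
f=grab('wrist','w7'); g=grab('top','t7'); 
i=f['image'][0:230,120:420]; i=cv2.convertScaleAbs(i,alpha=1.6)
cv2.imwrite('pics/c7.png',cv2.resize(i,None,fx=2.6,fy=2.6,interpolation=cv2.INTER_CUBIC))
i=g['image'][205:315,150:270]; cv2.imwrite('pics/d7.png',cv2.resize(cv2.convertScaleAbs(i,alpha=1.6),None,fx=5,fy=5,interpolation=cv2.INTER_CUBIC))
E
```

```text
now [419.4 129.7 287.1] [-1.7997e+02 -5.0000e-02 -9.5120e+01] F [ 0.   0.2 -1.9] T [-0.06  0.07  0.03] op 0.145 t 6.3 q [ 0.3  -0.    1.94 -0.    1.2   1.96]
tool delta m [-0.0008 -0.0938  0.0871] rows 3 each [-0.0003 -0.0313  0.029 ]
rotvec [-0.0005 -0.0009 -0.002 ] rows 1
```

View pics/c7.png

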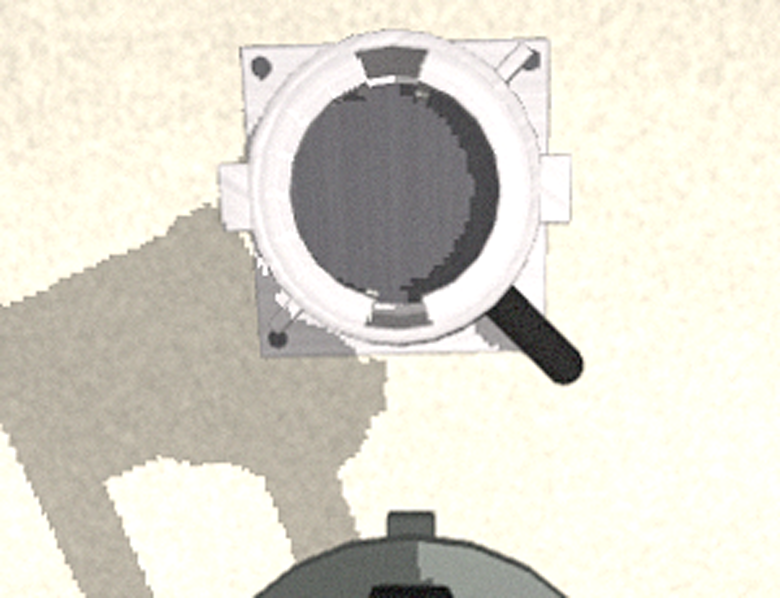

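View pics/d7.png

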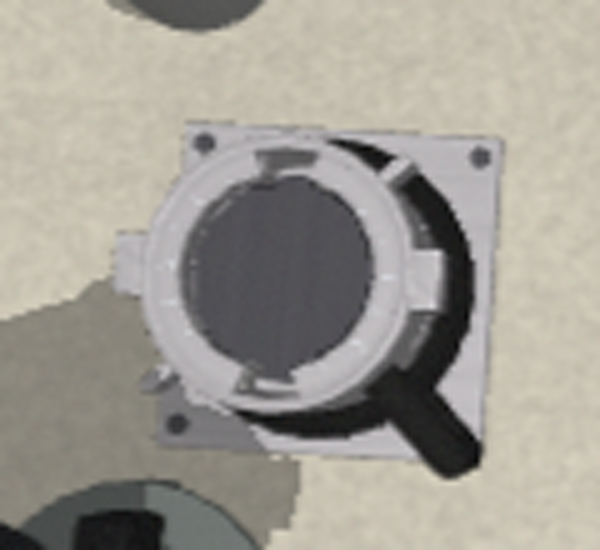

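Both views show the lamp clearly. In the c7 crop the notches are at about (392,62) and (399,313), the blocks at (235,197) and (556,187), and the ribs at (517,62) and (285,320). I measure with rays onto z=120, using the bore and rim edges as ellipses.

```bash
cat > m3.py <<'E'
from h import *
def ax(name,f,k,u0,v0,prs,pts):
    Q=lambda p:onz(f,u0+(p[0]+.5)/k-.5,v0+(p[1]+.5)/k-.5,120)[:2]
    for (a,b,off,t) in prs:
        A,B=Q(a),Q(b); d=A-B; print(name,t,'mid',((A+B)/2).round(1),'len',np.hypot(*d).round(1),'lampyaw',round((np.degrees(np.arctan2(d[1],d[0]))-off+90)%180-90,2))
    P=np.array([Q(p) for p in pts]); A=np.c_[2*P,np.ones(len(P))]; s=np.linalg.lstsq(A,(P**2).sum(1),rcond=None)[0]; rr=np.sqrt(s[2]+s[0]**2+s[1]**2)
    print(name,'circle',s[:2].round(1),'D',(2*rr).round(1),'res',(np.hypot(*(P-s[:2]).T)-rr).round(1))
f=load('w7')
# c7 pixel picks
ax('w7',f,2.6,120,0,[((392,62),(399,313),0,'notch'),((235,197),(556,187),90,'block'),((517,62),(285,320),-45,'rib')],
   [(291,187),(499,190),(330,100),(470,110),(310,255),(475,260)])
g=load('t7')
ax('t7',g,5,150,205,[((287,160),(268,382),0,'notch'),((128,263),(430,280),90,'block'),((402,168),(158,380),-45,'rib')],
   [(181,270),(372,275),(205,215),(350,210),(210,345),(345,340)])
print(proj(f,(515,130,120)))
# cap flange in wrist: arc
E
python3 m3.py
python3 - <<'E'
import sys; sys.path.insert(0,'.')
import os; os.chdir('.')
from h import *
# dark bore mask fit at lower edge; rim outer edge by Hough circle for cross-check
f=load('w7'); i=f['image'][0:160,120:420]; hsv=cv2.cvtColor(i,cv2.COLOR_BGR2HSV)
g=cv2.cvtColor(i,cv2.COLOR_BGR2GRAY)
c=cv2.HoughCircles(cv2.resize(g,None,fx=3,fy=3,interpolation=cv2.INTER_CUBIC),cv2.HOUGH_GRADIENT_ALT,1.5,20,param1=200,param2=0.7,minRadius=90,maxRadius=200)
for x,y,rr in (c[0] if c is not None else []):
    u,v=120+x/3,y/3; a=onz(f,u,v,120); b=onz(f,u+rr/3,v,120); print(u,v,rr/3,a.round(1),'D',2*np.linalg.norm(a-b).round(1))
E
```

```text
w7 notch mid [515.2 125.4] len 72.9 lampyaw -3.67
w7 block mid [515.2 125.5] len 98.3 lampyaw -3.46
w7 rib mid [514.2 125.1] len 103.5 lampyaw -3.67
w7 circle [515.3 125.7] D 64.3 res [-0.4 -0.2  0.1  0.2  0.3  0. ]
t7 notch mid [516.9 125.4] len 72.7 lampyaw -3.56
t7 block mid [516.3 125. ] len 99.8 lampyaw -3.86
t7 rib mid [515.8 124.2] len 104.3 lampyaw -4.02
t7 circle [515.6 125.6] D 62.8 res [ 0.3 -0.1 -0.2  0.1 -0.2  0.1]
[266.13487911  74.13602965]
271.0 71.5 59.735535 [516.6 126.  120. ] D 95.0
271.0 71.5 41.168564 [516.6 126.  120. ] D 65.4
```

Both cameras agree: the lamp is at (515.5,125.5), its yaw is -3.7°, and the bore measures 64 mm. Now I check where the cap sits in the hand.

Run:
```python
from h import *
f=load('w7'); i=f['image'][180:340,180:380]; cv2.imwrite('pics/c8.png',cv2.resize(cv2.convertScaleAbs(i,alpha=2),None,fx=3.9,fy=3.7,interpolation=cv2.INTER_CUBIC))
```

```text
(no output)
```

View pics/c8.png

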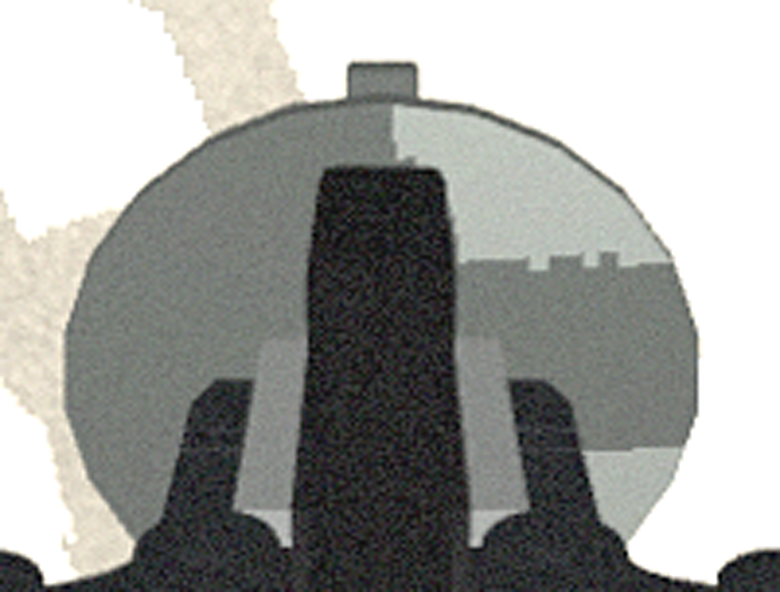

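Run:
```python
from h import *
f=load('w7'); T=np.array([419.4,129.7,287.1]); M=R.from_euler('xyz',np.radians([-179.97,-.05,-95.12])).as_matrix()
def tl(p,dz): q=onz(f,180+(p[0]+.5)/3.9-.5,180+(p[1]+.5)/3.7-.5,T[2]+dz); return (M.T@(q-T))
pts=[(66,340),(696,345),(382,103),(215,138),(540,135),(130,210),(640,210),(90,260),(675,260),(72,400),(692,410)]
for dz in (-5,-6,-7):
    P=np.array([tl(p,dz)[:2] for p in pts]); A=np.c_[2*P,np.ones(len(P))]; s=np.linalg.lstsq(A,(P**2).sum(1),rcond=None)[0]; rr=np.sqrt(s[2]+s[0]**2+s[1]**2)
    print(dz,s[:2].round(2),2*rr,(np.hypot(*(P-s[:2]).T)-rr).round(1))
print('lug mid',tl((382,64),-21-6+6),'bar end l/r',tl((322,170),24),tl((445,170),24))
```

```text
-5 [-0.12  0.67] 73.81604206351233 [ 0.3 -0.1 -0.4  0.2 -0.  -0.3  0.1  0.3  0.3 -0.3 -0.1]
-6 [-0.12  1.24] 74.31515672606272 [ 0.3 -0.1 -0.4  0.2 -0.  -0.3  0.1  0.3  0.3 -0.3 -0.1]
-7 [-0.11  1.81] 74.81427138861308 [ 0.3 -0.1 -0.4  0.2 -0.  -0.3  0.1  0.3  0.3 -0.3 -0.1]
lug mid [ -0.15043532 -35.84352201  21.01864722] bar end l/r [ -5.56603499 -38.60060271 -23.98465848] [  5.351011   -38.59287648 -23.9751356 ]
```

```bash
python3 go.py 516.7 125.4 180 -93.7
```

```text
now [419.2 129.6 286.8] [ 1.7998e+02 -7.0000e-02 -9.5150e+01] F [ 0.1  0.3 -1.6] T [-0.01  0.07  0.01] op 0.143 t 6.4 q [ 0.3  -0.    1.94 -0.    1.2   1.96]
tool delta m [-0.0047 -0.0975  0.1067] rows 3 each [-0.0016 -0.0325  0.0356]
rotvec [ 0.0004 -0.0013 -0.0254] rows 1
```

>>> arm_command --pt "-0.0012 -0.0205 0 0 0 0" --pt "-0.0012 -0.0285 0 0 0 0" --pt "-0.0012 -0.0285 0.01 0 0 0" --pt "-0.0011 -0.02 0.025 0 0 0" --pt "0 0 0.03 0 0 0" --pt "0 0 0.027 0.0004 -0.0013 -0.0254" --pt "0 0 0.0147 0 0 0" --pt "0 0 0 0 0 0" --pt "0 0 0 0 0 0" --pt "0 0 0 0 0 0"

```text
clock: 7.23
eef_pos: [518.4, 125.9, 182.5]
tcp_rot: [-3.138, 0.001, -1.636]
contact_force: [0.5, -0.2, -1.6]
opening: 0.146
```

```bash
python3 go.py 516.7 125.4 180 -93.7
python3 - <<'E'
from h import *
f=grab('wrist','w9'); g=grab('scene','s9')
a=cv2.convertScaleAbs(f['image'][100:400,130:430],alpha=1.5); b=cv2.resize(cv2.convertScaleAbs(g['image'][150:330,290:470],alpha=1.8),(500,500),interpolation=cv2.INTER_CUBIC)
cv2.imwrite('pics/v9.png',np.hstack([cv2.resize(a,(300,500))*0+cv2.resize(a,(300,500)),b]))
E
```

```text
now [518.4 125.9 182.5] [-1.7981e+02  7.0000e-02 -9.3740e+01] F [ 0.5 -0.2 -1.6] T [ 0.01 -0.04  0.02] op 0.146 t 7.23 q [0.24 0.26 1.88 0.   0.99 1.87]
tool delta m [0.0006 0.0017 0.0025] rows 1 each [0.0006 0.0017 0.0025]
rotvec [-0.0032  0.0012 -0.0007] rows 1
```

View pics/v9.png

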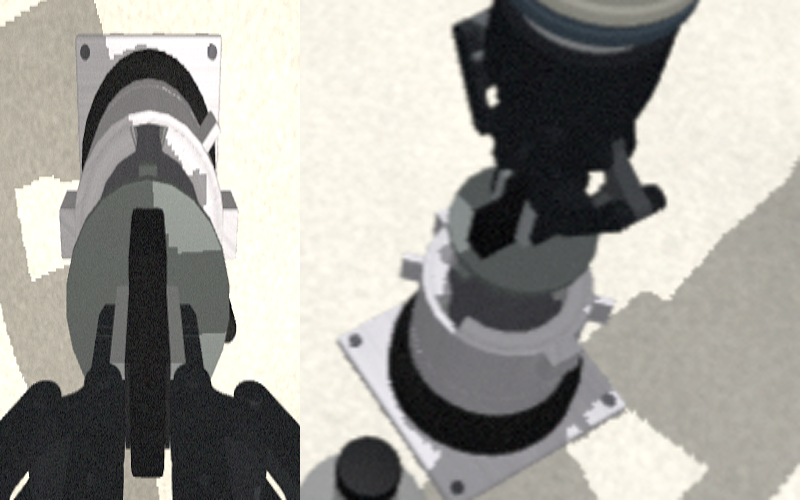

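View pics/w9.png

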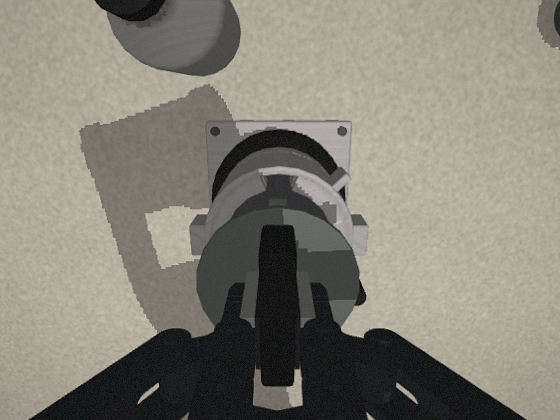

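The lug at (278,203) lines up with the far notch at (280,180). I apply the small correction and go down in stages.

>>> arm_command --pt "0.0004 0.0012 0.012 -0.003 0.001 0" --pt "0 0 0.012 0 0 0" --pt "0 0 0.007 0 0 0" --pt "0 0 0 0 0 0" --pt "0 0 0 0 0 0" --pt "0 0 0 0 0 0"

```text
clock: 7.83
eef_pos: [517.2, 125.6, 151.2]
tcp_rot: [-3.141, 0.0, -1.636]
contact_force: [-0.8, -1.1, -1.6]
opening: 0.147
```

```bash
python3 go.py 516.7 125.4 131 -93.7
python3 - <<'E'
from h import *
f=grab('wrist','w10'); cv2.imwrite('pics/v10.png',cv2.resize(cv2.convertScaleAbs(f['image'][130:330,150:410],alpha=1.5),None,fx=3,fy=3))
E
```

```text
now [517.2 125.6 151.2] [-1.7998e+02  1.0000e-02 -9.3750e+01] F [-0.8 -1.1 -1.6] T [ 0.02 -0.02 -0.06] op 0.147 t 7.83 q [0.24 0.3  1.91 0.   0.93 1.87]
tool delta m [0.0002 0.0005 0.0202] rows 1 each [0.0002 0.0005 0.0202]
rotvec [-0.0003  0.0002 -0.0008] rows 1
```

View pics/v10.png

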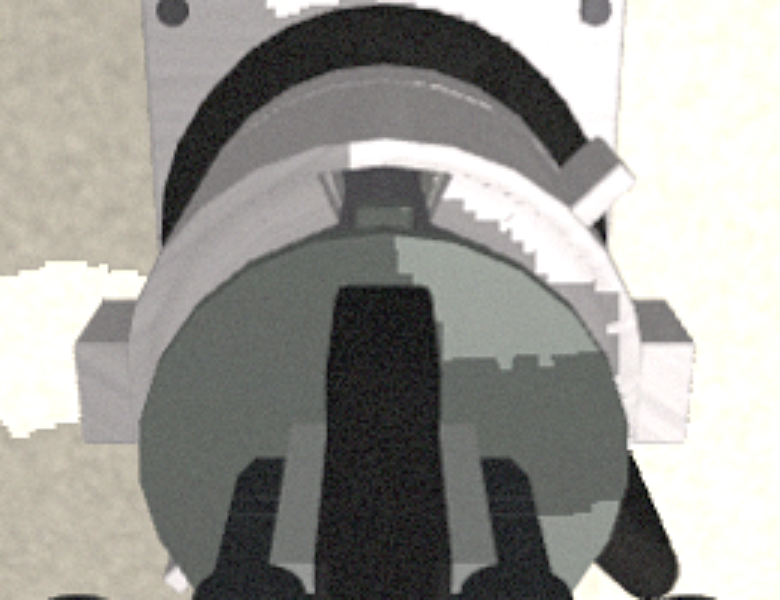

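The lug at crop (385,217) is centred in the notch at (385,195). I continue straight down.

>>> arm_command --pt "0.0001 0.0003 0.006 0 0 0" --pt "0 0 0.006 0 0 0" --pt "0 0 0 0 0 0" --pt "0 0 0 0 0 0"

```text
clock: 8.22
eef_pos: [516.2, 125.3, 138.3]
tcp_rot: [3.14, -0.0, -1.636]
contact_force: [0.0, 0.5, -2.2]
opening: 0.147
```

>>> arm_command --pt "0 0 0.004 0 0 0" --pt "0 0 0.002 0 0 0" --pt "0 0 0 0 0 0" --pt "0 0 0 0 0 0"

```text
clock: 8.55
eef_pos: [516.6, 125.4, 132.7]
tcp_rot: [3.141, -0.0, -1.636]
contact_force: [0.7, 0.1, -1.5]
opening: 0.148
```

```bash
python3 go.py 516.7 125.4 131 -93.7
```

```text
now [516.6 125.4 132.7] [179.97  -0.   -93.75] F [ 0.7  0.1 -1.5] T [ 0.01 -0.01 -0.01] op 0.148 t 8.55 q [0.24 0.33 1.92 0.   0.89 1.87]
tool delta m [-0.     -0.0001  0.0017] rows 1 each [-0.     -0.0001  0.0017]
rotvec [ 0.0005 -0.     -0.0009] rows 1
```

>>> arm_command --pt "0 0 0.0015 0 0 0" --pt "0 0 0 0 0 0" --pt "0 0 0 0 0 0"

```text
clock: 8.8
eef_pos: [516.6, 125.4, 131.4]
tcp_rot: [3.141, 0.0, -1.636]
contact_force: [-0.6, -0.6, -1.2]
opening: 0.144
```

>>> arm_command --pt "0 0 0.001 0 0 0" --pt "0 0 0 0 0 0" --pt "0 0 0 0 0 0"

```text
clock: 9.05
eef_pos: [516.7, 125.4, 131.0]
tcp_rot: [-3.142, 0.0, -1.636]
contact_force: [-2.7, -1.0, 5.3]
opening: 0.147
```

>>> arm_command --pt "0 0 0.0006 0 0 0" --pt "0 0 0 0 0 0" --pt "0 0 0 0 0 0"

```text
clock: 9.3
eef_pos: [516.7, 125.3, 131.0]
tcp_rot: [-3.141, 0.0, -1.636]
contact_force: [-5.0, -2.0, 12.7]
opening: 0.147
```

```bash
python3 go.py 516.7 125.4 131 -93.7
python3 - <<'E'
from h import *
f=grab('wrist','w11'); g=grab('scene','s11')
cv2.imwrite('pics/v11.png',np.hstack([cv2.resize(f['image'][100:400,130:430],(400,400)),cv2.resize(cv2.convertScaleAbs(g['image'][180:320,290:430],alpha=1.8),(400,400),interpolation=cv2.INTER_CUBIC)]))
E
```

```text
now [516.7 125.3 131. ] [-1.7999e+02  1.0000e-02 -9.3750e+01] F [-5.  -2.  12.7] T [-0.06  0.74  0.  ] op 0.147 t 9.3 q [0.24 0.33 1.92 0.   0.89 1.87]
tool delta m [-0.0001  0.     -0.    ] rows 1 each [-0.0001  0.     -0.    ]
rotvec [-0.0001  0.0001 -0.0009] rows 1
```

View pics/v11.png

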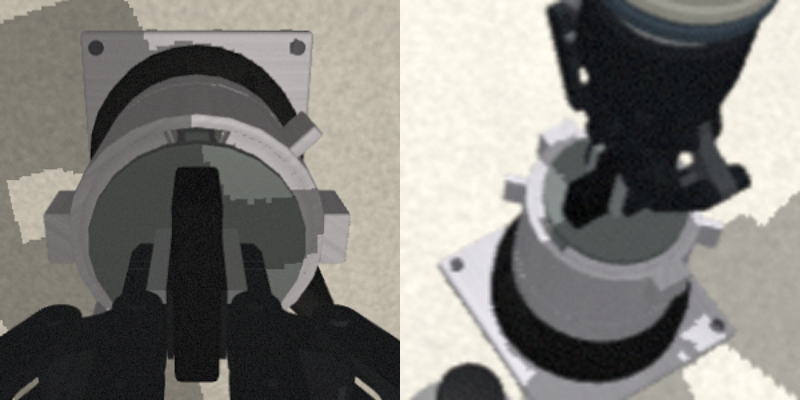

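The flange is down: TCP z settled at 131.0 as predicted, with about 13 N down force. Now I twist clockwise (+ about the tool's z) about 41° first, then check.

>>> arm_command --pt "0.0001 0 0 0 0 0.08" --pt "0.0001 0 0 0 0 0.08" --pt "0.0001 0 0 0 0 0.08" --pt "0.0001 0 0 0 0 0.08" --pt "0 0 0 0 0 0"

```text
clock: 9.82
eef_pos: [517.3, 125.3, 131.0]
tcp_rot: [-3.14, 0.001, -1.961]
contact_force: [-1.8, -0.9, 9.5]
opening: 0.143
```

>>> arm_command --pt "0.0001 0 0 0 0 0.08" --pt "0.0001 0 0 0 0 0.08" --pt "0.0001 0 0 0 0 0.08" --pt "0.0001 0 0 0 0 0.08" --pt "0.0001 0 0 0 0 0.08" --pt "0 0 0 0 0 0" --pt "0 0 0 0 0 0"

```text
clock: 10.4
eef_pos: [517.1, 124.7, 131.0]
tcp_rot: [-3.141, 0.002, -2.357]
contact_force: [-1.3, -1.4, 9.6]
opening: 0.147
```

```bash
python3 go.py 516.7 125.4 131 -138.7
python3 - <<'E'
from h import *
f=grab('wrist','w12'); g=grab('scene','s12'); t=grab('top','t12')
cv2.imwrite('pics/v12.png',np.hstack([cv2.resize(f['image'][100:400,130:430],(400,400)),cv2.resize(cv2.convertScaleAbs(g['image'][180:320,290:430],alpha=1.8),(400,400),interpolation=cv2.INTER_CUBIC)]))
E
```

```text
now [517.1 124.7 131. ] [-1.7995e+02  9.0000e-02 -1.3504e+02] F [-1.3 -1.4  9.6] T [-0.11  0.24 -0.13] op 0.147 t 10.4 q [0.23 0.33 1.92 0.   0.89 2.59]
tool delta m [-0.0002  0.0008 -0.    ] rows 1 each [-0.0002  0.0008 -0.    ]
rotvec [-0.0008  0.0015  0.064 ] rows 1
```

View pics/v12.png

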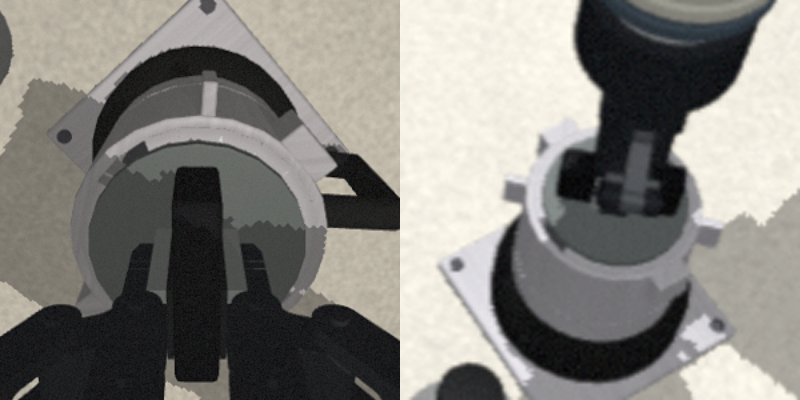

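View pics/w12.png

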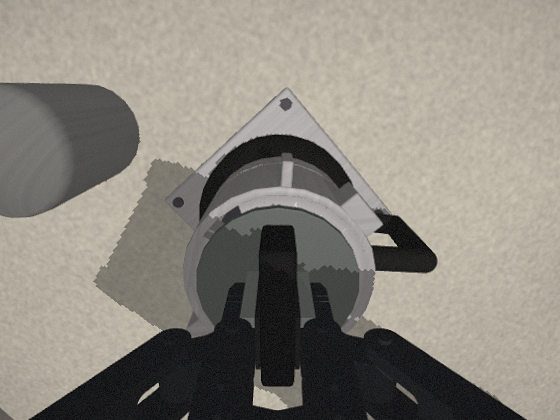

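The cap stays down and has turned with the grip. The rib at (287,158) is still about 4° clockwise of the bar's line at column 278, so I turn the remaining 0.064 rad.

>>> arm_command --pt "0.0001 0.0002 0 0 0 0.034" --pt "0 0 0.0001 0 0 0.03" --pt "0 0 0 0 0 0" --pt "0 0 0 0 0 0" --pt "0 0 0 0 0 0" --pt "0 0 0 0 0 0"

```text
clock: 11.05
eef_pos: [517.0, 124.7, 131.0]
tcp_rot: [-3.141, 0.002, -2.42]
contact_force: [-3.0, -2.1, 10.4]
opening: 0.147
```

```bash
python3 go.py 516.7 125.4 131 -138.7
python3 - <<'E'
from h import *
f=grab('wrist','w13'); t=grab('top','t13')
cv2.imwrite('pics/v13.png',cv2.resize(cv2.convertScaleAbs(f['image'][140:400,150:410],alpha=1.5),(590,590),interpolation=cv2.INTER_CUBIC))
s=r.sense(); p=s['eef_pos']; M=R.from_euler('xyz',s['tcp_rot']).as_matrix()
# rib ray & axis: pixels of rib top at z=120 predicted
for a in (45,): 
    th=np.radians(-3.7-a); c=np.array([515.5,125.5]); print('rib px',proj(f,[*(c+51*np.array([np.cos(th),np.sin(th)])),120]))
h=np.degrees(np.arctan2(*(-M[:2,1])[::-1])); print('bar heading',h)
E
```

```text
now [517.  124.7 131. ] [-1.7994e+02  9.0000e-02 -1.3866e+02] F [-3.  -2.1 10.4] T [-0.17  0.23  0.09] op 0.147 t 11.05 q [ 0.23  0.33  1.92 -0.    0.89  2.65]
tool delta m [-0.0002  0.0007 -0.    ] rows 1 each [-0.0002  0.0007 -0.    ]
rotvec [-0.0011  0.0016  0.0008] rows 1
rib px [278.71761516 172.56647173]
bar heading -48.6613896802827
```

View pics/v13.png

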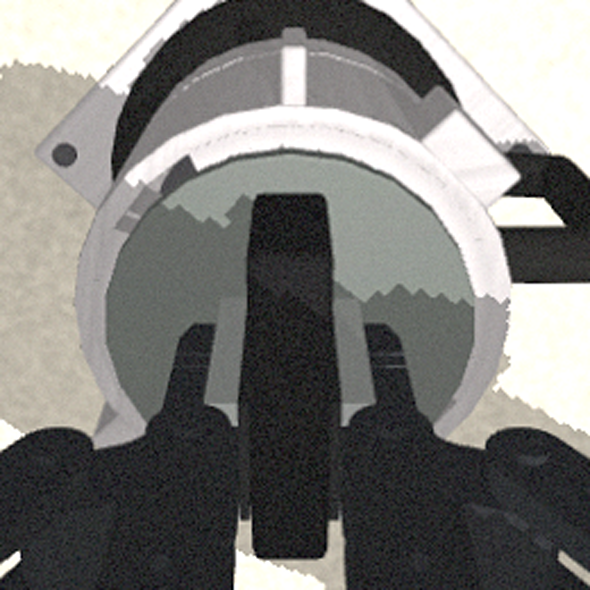

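View pics/t13.png

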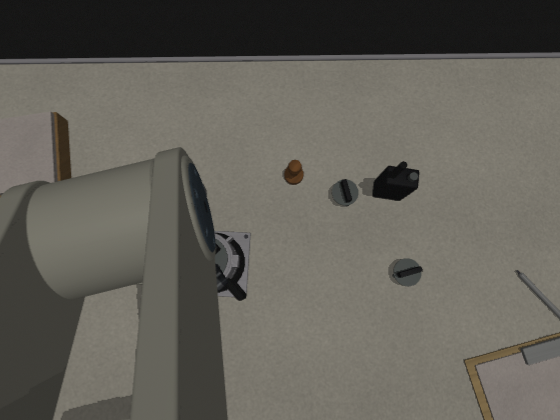

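The bar (crop column 289) points at the slim rib (column 293). The measured bar heading is -48.7° and the rib is at -48.7°. The flange is down with about 12 N on it, and it is well short of the detent at 63°. The stamp, radio and small caps are at the same pixels as before. I hand in while still gripping.

```bash
python3 -c "
from h import *
s=r.sense(); print(s['clock'],s['eef_pos'],s['contact_force'],s['qvel'].round(3)); print(r.sign_off())"
```

```text
11.15 [517.00240487 124.69117601 130.97503984] [-1.45050269 -1.83431366 10.53189065] [-0.001  0.001  0.001  0.001 -0.002 -0.001]
the job is handed in; nothing more can be done
None
```

The cap is in the lamp, flange on the rim, turned clockwise to halfway, and I handed the job in at 11.15 s with the gripper still holding it. I picked up the largest cap by its bar and put it straight down with the lugs through the notches. Then I twisted it about 45°.

**Last checks:**
- **Seating:** TCP height held steady at 131.0 mm, as predicted for a seated flange, with about 10–12 N pressing down.
- **Angle:** the bar heading is -48.7°, against -48.7° measured for the rib. In the last wrist picture the bar points at the rib, with about 1 mm sideways offset. It is about 18° short of where the detent starts, and I felt no click.
- **Bystanders:** the radio, stamp and small caps are at the same pixels as before. The flask was hidden by the arm in the last top view; a wrist view just before the final 4° of twist showed it standing.

**What went wrong:** my first approach move stopped short because I wrote the wrong x/y split. It touched nothing, and I corrected it.

**Not confirmed:** the contact ring cannot be read, so I judged halfway from the tool angle and the pictures only.

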